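# Drop the speakers into their covers

### The arm

A 7-joint arm with a two-finger parallel gripper is mounted at the origin on a cart in front of the work surface, level with it; the furniture and walls round the work are solid. World frame = base frame: x ahead of the robot, y to its left, z up, the work surface at z = 0. Lengths are in mm, angles in degrees, forces in N, time in s.
With the tool pointing down it reaches from about 350 to 900 mm from the base axis. Payload 8.1 kg.
Tool frame: the origin (TCP) lies at the very end of the fingers, on their centre line; the grasp point (between the pads) lies 19 mm behind it (robot.tcp_to_grasp is the distance from the TCP to the grasp point, in mm); z points along the fingers, y is the line along which they close (so a half turn about z gives the same grasp; the last joint's range is limited). The gripper opens to 85 mm and grips with 20 to 120 N. Pads are 22 mm wide; open, the fingers measure 114 mm over their backs; the gripper's body (76 mm by 85 mm) begins 54 mm behind the grasp point. The pads swing forward as they close: fully open they stand 13 mm farther back than shut.
Start: joints at [57.204, 24.895, 1.432, 90.138, -0.665, 64.973, -4.303], TCP at [282.923, -557.312, 231.323] pointing down, gripper open.
Joint ranges: [-149.89, 149.89], [-25.12, 119.58], [-72.63, 75.52], [4.76, 147.25], [-75.54, 255.54], [6.69, 114.76], [-157.13, 157.13]. Speed limits (degrees/s): [127.2, 127.2, 172.46, 172.46, 180, 180, 180].

### API

Orientations are given as [roll, pitch, yaw] about the fixed x, y, z axes, in that order (R = Rz(yaw) Ry(pitch) Rx(roll)).
In Python, from cell import robot gives the robot as it stands.
- The arm moves only by the tool servo_tool, never from a script. Its argument "steps" is text: rows parted by semicolons, each of 4 numbers parted by spaces: the shift along the tool's x, y, z in cm, then the turn about the tool's z in rad. In form: tx ty tz turn; .... A call has exactly 8 rows; each row shifts and turns the commanded pose from where the row before left it, along the tool's axes as they then stand; what a row does not reach is not made up. A row lasts 1/12 s, in which the tool goes at most 41.7 mm and 7.16 degrees, less where a joint would pass 70% of its speed; a pose out of reach is approached as far as the arm can. A call with a gripper value outside its range is refused whole. "jaw" is the gripper command: -1 is fully open, 1 is shut, values between are in proportion, set as the call begins (left out, the last holds). The fingers move at their own pace and stop on an object; "newtons" is the grip in N (left out, the last holds). Time passes only in rows, so rows that do not move let the fingers close, or fill a call up. It gives the time, the measured TCP pose, the force, the opening and the grip force at its end, in the units of the state.
- robot.get_state(): the state, without advancing time (a new reading comes with each control period).
- robot.snapshot(name): name is "scene" or "side" or "wrist"; returns a dict with "img" (480x640x3 uint8, red, green, blue), "z_map" (480x640 float32, mm along the optical axis (not along the pixel's ray), 0 where there is no reading), "K" (3x3 intrinsics, pixels), "rvec" (rotation vector, rad) and "tvec" (3), from world to camera coordinates, as OpenCV has them. Camera axes: x right, y down, z forward; pixel columns grow to the right and rows downward; lengths in mm; the calibration is good to about 2 mm. The wrist camera is an equidistant fisheye: a pixel r from the principal point sees the ray r / f radians off the axis. A picture is of the moment at which its call begins.
- robot.hand_in(): hands the job in; it is judged then, once.
The state is a dict: "t": time; "joints": joint angles; "joint_vel": joint speeds; "tau": joint torques, N m; "tcp_pos": TCP position; "tool_rot": TCP orientation; "contact_force": force on the tool from outside, world axes, zero at the start; "moment": the same for the moment, N m; "width": finger opening in mm; "grasp_force": force on a finger pad.
Only numpy, scipy, OpenCV 4.12 (cv2) and the standard library are available. Lean on these libraries where they do the work, as an engineer would, in place of code of your own. Each camera call takes 0.05 s, during which the arm holds its last target. There are 200 camera calls.

### The job

The four loose speakers lie face-down in front of their covers, which lie face-down with brown fibreboard spacer rings on their backs. Set each speaker, still face-down, into the ring made for its shape and size, so that its flange lies flat on the seat inside the ring, ready to be screwed down. Leave the roll of tape and the white plug where they are.

Things in the scene. Friction and masses are not known exactly. Their poses are not given: they have to be found in the camera images.
- spk_large_centre (a point): the larger round speaker, loose, black and steel, lying face-down: flat flange 106 mm in diameter, 5 mm thick, at the bottom; on top in the middle a plain round magnet 60 mm in diameter, upright, reaching from 30 mm above the underside to the top at 52 mm, to be grasped from above across its sides. Weighs about 500 g. Origin on its axis half-way up, 26 mm above the underside; z up; yaw does not matter.
- spk_oval_centre (a point): the oblong speaker, loose, black and steel, lying face-down: flat flange 132 x 84 mm with fully rounded ends, 5 mm thick, at the bottom; on top in the middle a plain round magnet 54 mm in diameter, upright, reaching from 30 mm above the underside to the top at 52 mm, to be grasped from above across its sides. Weighs about 500 g. Origin on its axis half-way up, 26 mm above the underside; z up; x along its long side (a half turn makes no difference).
- spk_small_centre (a point): the smaller round speaker, loose, black and steel, lying face-down: flat flange 80 mm in diameter, 5 mm thick, at the bottom; on top in the middle a plain round magnet 44 mm in diameter, upright, reaching from 26 mm above the underside to the top at 46 mm, to be grasped from above across its sides. Weighs about 300 g. Origin on its axis half-way up, 23 mm above the underside; z up; yaw does not matter.
- spk_tweeter_centre (a point): the tweeter, the smallest speaker, a slim round can on a small disc, loose, black and steel, lying face-down: flat flange 50 mm in diameter, 5 mm thick, at the bottom; on top in the middle a plain round can 32 mm in diameter, upright, reaching from 10 mm above the underside to the top at 40 mm, to be grasped from above across its sides. Weighs about 120 g. Origin on its axis half-way up, 20 mm above the underside; z up; yaw does not matter.
- seat_large (a point): seat of the larger round speaker: middle of the flat floor inside the round lacquered fibreboard ring on the back of a flat rectangular black mesh cover 171 x 146 mm, lying face-down, fixed. Ring 134 mm across outside; its wall stands 12 mm above the floor, bevelled to lead the flange in: 126 mm across at the top, 114 mm across at the floor. Floor 8 mm above the bench; z up; yaw does not matter.
- seat_oval (a point): seat of the oblong speaker: middle of the flat floor inside the oblong lacquered fibreboard ring on the back of a rectangular black cover 163 x 120 mm, lying face-down, fixed. Ring 160 x 112 mm (rounded ends) outside; its wall stands 12 mm above the floor, bevelled to lead the flange in: 152 x 104 mm (rounded ends) at the top, 140 x 92 mm (rounded ends) at the floor. Floor 16 mm above the bench; z up; x along the long side.
- seat_small (a point): seat of the smaller round speaker: middle of the flat floor inside the round lacquered fibreboard ring on the back of a round black cover 118 mm across, lying face-down, fixed. Ring 108 mm across outside; its wall stands 12 mm above the floor, bevelled to lead the flange in: 100 mm across at the top, 88 mm across at the floor. Floor 13 mm above the bench; z up; yaw does not matter.
- seat_tweeter (a point): seat of the tweeter: middle of the flat floor inside the round lacquered fibreboard ring on the back of a round black cover 118 mm across, lying face-down, fixed. Ring 78 mm across outside; its wall stands 12 mm above the floor, bevelled to lead the flange in: 70 mm across at the top, 58 mm across at the floor. Floor 13 mm above the bench; z up; yaw does not matter.
- tape_roll: masking tape roll lying flat, 101 mm across, 25 mm high, loose; stays where it is. Origin at the centre of its underside.
- wire_plug: small white plastic wire plug with cut tails, 57 x 33 x 13 mm, loose; stays where it is. Origin at the centre of its underside. Beyond it on the right stands a tall fixed open carton: its box from x 0.55 to 0.82 and y below -0.32, 0.21 m high, its spread flaps up to 0.36 m high and forward to x 0.47.
There are look-alikes about, which are no part of the job. Leave any purple look-alike of the part that bears spk_large_centre alone.

How it is judged (in metres and radians):
At the end, for the whole second after the job is handed in: Each speaker at rest and released in its own ring: within 8 mm of the ring's middle, within 4 mm of resting on the seat floor, level within 0.08 rad, the oblong one lined up with its ring within 0.15 rad. Tape roll and white plug within 25 mm of where they started (horizontal distance between spk_large_centre and seat_large below 0.008 m and z of spk_large_centre in the frame of seat_large between 0.022 and 0.03 m and angle between each of spk_large_centre, spk_oval_centre, spk_small_centre, spk_tweeter_centre's own z axis and vertical below 0.08 rad and linear speed of each of spk_large, spk_oval, spk_small, spk_tweeter below 0.02 m/s and horizontal distance between spk_oval_centre and seat_oval below 0.008 m and z of spk_oval_centre in the frame of seat_oval between 0.022 and 0.03 m and horizontal distance between spk_small_centre and seat_small below 0.008 m and z of spk_small_centre in the frame of seat_small between 0.019 and 0.027 m and horizontal distance between spk_tweeter_centre and seat_tweeter below 0.008 m and z of spk_tweeter_centre in the frame of seat_tweeter between 0.016 and 0.024 m and angle between the x axis of spk_oval_centre and the x axis of seat_oval, either way round below 0.15 rad and distance of each of tape_roll, wire_plug from where it was at the start of the episode below 0.025 m); the robot touches nothing.
It fails at once if the roll of tape is knocked away from its place (more than 25 mm) (distance of tape_roll from where it was at the start of the episode above 0.025 m).
It fails at once if the white plug is knocked away from its place (more than 25 mm) (distance of wire_plug from where it was at the start of the episode above 0.025 m).
It also fails if it takes over 102 s, if anything falls off the work surface, if the arm or the gripper's body presses on something with over 40 N, if the wrist force passes 120 N, or if a joint passes its speed limit or range.

## Working session

There is one attempt and no reset: what is moved stays moved. The work goes in short steps, Python scripts to look and compute and a tool call to move; the robot and the scene stay as the last step left them, time stands still between calls to the robot, and variables do not carry over. Pictures are saved under pics/ and viewed, at most 14 in all, crops included, and the job is handed in when it is done.

Besides the shell and the picture viewer there is one more tool, called after "Request:" as name(argument=value, ...) on one line, values as JSON. servo_tool: Moves the arm, as the interface text tells. Its arguments: {"type":"object","properties":{"steps":{"type":"string"},"jaw":{"type":"number"},"newtons":{"type":"number"}},"required":["steps"]}

```bash
mkdir -p pics; cat > h.py <<'E'
import numpy as np, cv2
from cell import robot
def snap(n):
    s=robot.snapshot(n); s['R']=cv2.Rodrigues(np.array(s['rvec'],float))[0]; s['t']=np.array(s['tvec'],float).ravel(); return s
def cloud(s):
    z=s['z_map'];K=np.array(s['K']);v,u=np.mgrid[:480,:640]
    P=np.stack([(u-K[0,2])/K[0,0]*z,(v-K[1,2])/K[1,1]*z,z],-1)
    W=(P-s['t'])@s['R']; W[z==0]=np.nan; return W
E
python3 - <<'E'
from h import *
for n in('scene','side'):
    s=snap(n); cv2.imwrite(f'pics/{n}0.png',s['img'][...,::-1]); np.savez(f'{n}0.npz',W=cloud(s),img=s['img'],K=s['K'],R=s['R'],t=s['t'])
    print(n,-s['R'].T@s['t'],s['K'])
print(robot.get_state())
E
```

```text
scene [-556.97091057 1023.89259     925.95055844] [[490.84492994   0.         310.01237036]
 [  0.         490.84492994 239.52408711]
 [  0.           0.           1.        ]]
side [ 403.2228452  -769.55211277  926.24062794] [[445.79788664   0.         318.14107209]
 [  0.         445.79788664 236.70666733]
 [  0.           0.           1.        ]]
{'t': 0.1, 'joints': array([57.20488042, 24.93187499,  1.43085603, 90.18143645, -0.66375379,
       64.97170306, -4.30153098]), 'joint_vel': array([ 0.09563735,  0.00030935,  0.06538559, -0.2114809 ,  0.00232866,
       -0.08309419, -0.03512699]), 'tau': array([ 2.57258158e-03, -6.71756458e+01,  1.02776192e+00, -3.16906357e+01,
        1.56796351e-02,  7.16669965e-03, -1.06506609e-04]), 'tcp_pos': array([ 282.69476065, -556.94299408,  230.62731823]), 'tool_rot': array([-1.79923673e+02,  7.81119155e-03,  2.69144036e+01]), 'contact_force': array([0.48598346, 0.92517948, 0.05663701]), 'moment': array([-0.01791614,  0.00653624, -0.04939613]), 'grasp_force': 0.0, 'width': 85.162603252052}
```

View pics/scene0.png

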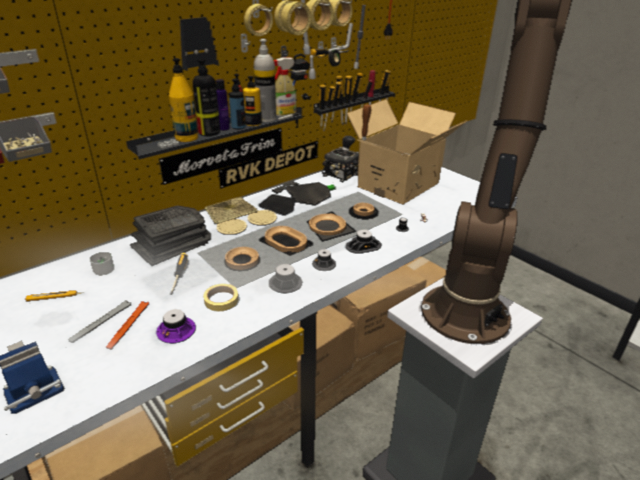

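View pics/side0.png

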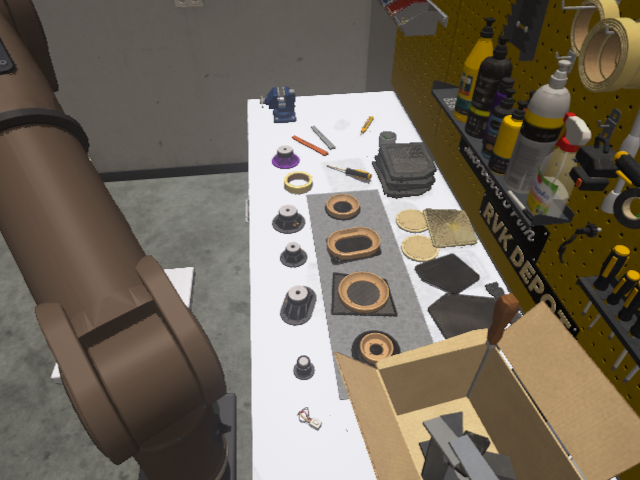

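The side view shows, from far to near, these speakers: large round (288,217), small round (293,253), oblong (297,303) and tweeter (303,366). The purple look-alike is at (286,155). The rings are small (342,206), oblong (353,243), large on a rectangular cover (363,292) and tweeter (376,347). The tape is at (298,181) and the plug at (310,420).

```bash
cat > m.py <<'E'
from h import *
D={n:np.load(f'{n}0.npz') for n in('scene','side')}
W=D['side']['W'];
B={'L':(288,217,20),'S':(293,253,16),'O':(297,303,22),'T':(303,366,14)}
R={'sS':(342,206,22,25),'sO':(353,243,30,28),'sL':(363,292,33,20),'sT':(376,347,26,25)}
H={'L':52,'S':46,'O':52,'T':40}
def fit(P,name):
    c,r=cv2.minEnclosingCircle(P[:,:2].astype(np.float32)); rc=cv2.minAreaRect(P[:,:2].astype(np.float32))
    print(name,len(P),'z',np.median(P[:,2]).round(1),'c',np.round(c,1),'2r',round(2*r,1),'rect',np.round(rc[0],1),np.round(rc[1],1),round(rc[2],1))
    return c
for cam in('side','scene'):
    d=D[cam]; A=d['W'].reshape(-1,3)
    for k,(u,v,w) in B.items():
        p=D['side']['W'][v-w:v+w,u-w:u+w].reshape(-1,3); p=p[abs(p[:,2]-H[k])<6]; m=np.median(p,0)
        q=A[(np.hypot(*(A[:,:2]-m[:2]).T)<45)&(abs(A[:,2]-H[k])<3)]; fit(q,cam+k+' top')
        q=A[(np.hypot(*(A[:,:2]-m[:2]).T)<75)&(A[:,2]>2.5)&(A[:,2]<9)]
        if len(q)>5: fit(q,cam+k+' flange')
    for k,(u,v,w,h) in R.items():
        p=D['side']['W'][v-3:v+4,u-3:u+4].reshape(-1,3); m=np.nanmedian(p,0)
        q=A[(np.hypot(*(A[:,:2]-m[:2]).T)<95)&(A[:,2]>h-2.5)&(A[:,2]<h+10)]; print(k,'mid',m.round(1)); 
        if len(q)>5: fit(q,cam+k+' ring top')
for k,(u,v) in {'tape':(285,181),'plug':(316,424),'purple':(286,150)}.items(): print(k,np.nanmedian(W[v-1:v+2,u-1:u+2].reshape(-1,3),0))
A=W.reshape(-1,3);q=A[(A[:,2]>60)&(A[:,0]>300)&(A[:,1]>-600)&(A[:,1]<200)&(A[:,0]<700)]
for y in range(-600,200,50):
    s=q[abs(q[:,1]-y)<25]
    if len(s): print(y,s[:,0].min().round(),s[:,2].max().round())
E
python3 m.py
python3 - <<'E'
import cv2
i=cv2.imread('pics/side0.png')[130:440,230:440]
cv2.imwrite('pics/crop.png',cv2.resize(i,(400,590),interpolation=cv2.INTER_CUBIC))
E
```

```text
sideL top 155 z 51.6 c [437.5 311.3] 2r 60.7 rect [435.4 311.4] [55.3 53.6] 81.9
sideL flange 227 z 4.4 c [438.5 306.9] 2r 144.9 rect [437.1 296.4] [123.7 129.3] 64.1
sideS top 94 z 45.5 c [439.  152.6] 2r 41.6 rect [439.7 152.9] [37.3 39.8] 20.2
sideS flange 220 z 4.2 c [441.1 149.7] 2r 144.5 rect [449.8 148.2] [143.8 125.6] 82.1
sideO top 218 z 51.4 c [435.6 -25.1] 2r 52.6 rect [437.  -24.6] [48.6 47.4] 68.5
sideO flange 404 z 4.8 c [437.1 -26.5] 2r 149.6 rect [438.3 -28.2] [135.9 140.5] 44.1
sideT top 120 z 39.6 c [ 432.1 -215.7] 2r 30.9 rect [ 432.5 -216.2] [29.1 29.4] 84.2
sideT flange 217 z 3.8 c [ 432.7 -218. ] 2r 148.5 rect [ 437.2 -223.1] [141.3 133.5] 46.5
sS mid [616.5 363.6   8.3]
sidesS ring top 94 z 24.3 c [616.1 356.7] 2r 109.5 rect [618.  356.1] [106.3 104.4] 82.1
sO mid [621.  186.7   6. ]
sidesO ring top 157 z 27.4 c [619.2 176.3] 2r 158.3 rect [619.5 176. ] [157.7 113.8] 3.3
sL mid [613.6  -4.6   4.1]
sidesL ring top 194 z 19.3 c [614.1 -10.2] 2r 136.8 rect [613.3  -9.6] [132.8 132.9] 15.4
sT mid [ 609.9 -180.9    7.2]
sidesT ring top 148 z 24.3 c [ 608.3 -189.4] 2
[... 761 characters left out ...]
ing top 136 z 25.3 c [613.7 358.9] 2r 115.0 rect [613.7 358. ] [104.4 113.5] 55.3
sO mid [621.  186.7   6. ]
scenesO ring top 175 z 28.6 c [617.  178.4] 2r 164.1 rect [616.  178.6] [161.  116.3] 11.0
sL mid [613.6  -4.6   4.1]
scenesL ring top 126 z 20.7 c [605.  -10.3] 2r 145.3 rect [609.8  -8.7] [132.8 136.3] 16.4
sT mid [ 609.9 -180.9    7.2]
scenesT ring top 66 z 25.8 c [ 602.6 -185.5] 2r 83.8 rect [ 602.  -185.8] [75.1 79.4] 31.3
tape [439.0265389  507.58679672  23.83498851]
plug [ 444.61668093 -349.76300246    9.58817745]
purple [454.91638884 664.32210119  51.11009105]
-600 300.0 636.0
-550 300.0 656.0
-500 300.0 662.0
-450 482.0 303.0
-400 475.0 302.0
-350 474.0 301.0
-300 654.0 223.0
```

View pics/crop.png

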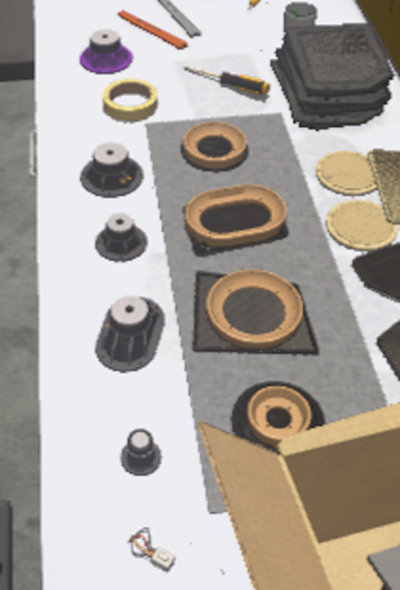

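The crop confirms each speaker and its ring, and the purple look-alike stays out of it. I'll start with the tweeter: turn the tool to yaw 0 and fly over to it.

Request:
servo_tool(steps="0 0 0 0.117; 0 0 0 0.117; 0 0 0 0.117; 0 0 0 0.117; 1.0 -2.9 0 0; 1.0 -2.9 0 0; 1.0 -2.9 0 0; 1.0 -2.9 0 0", jaw=-1, newtons=50)

```text
t: 0.77
tcp_pos: [322.7, -439.7, 230.8]
tool_rot: [-180.0, 0.0, 0.1]
contact_force: [0.1, -0.4, 0.5]
width: 85.0
grasp_force: 0.0
```

Request:
servo_tool(steps="1.4 -2.8 0.5 0; 1.4 -2.8 0.5 0; 1.4 -2.8 1.0 0; 1.4 -2.8 1.0 0; 1.4 -2.8 1.0 0; 1.4 -2.8 1.0 0; 1.4 -2.8 1.5 0; 0.6 -2.8 1.5 0")

```text
t: 1.43
tcp_pos: [428.1, -215.5, 151.0]
tool_rot: [180.0, -0.1, 0.1]
contact_force: [0.9, -0.3, -0.7]
width: 85.0
grasp_force: 0.0
```

```bash
python3 - <<'E'
from h import *
s=snap('wrist'); print(-s['R'].T@s['t'],s['K'],s['R'].round(2)); cv2.imwrite('pics/w1.png',s['img'][...,::-1])
t=robot.get_state(); print(t['t'],t['tcp_pos'],t['tool_rot'],t['joints'],t['contact_force'])
E
```

```text
[ 500.49801265 -213.90851735  294.33817444] [[371.64829954   0.         323.55651749]
 [  0.         371.64829954 239.78278942]
 [  0.           0.           1.        ]] [[ 0.   -1.   -0.  ]
 [-0.96 -0.    0.28]
 [-0.28 -0.   -0.96]]
1.4833 [ 427.16963531 -208.75954578  148.0943023 ] [-1.79742293e+02  1.44520133e-01  4.77110673e-01] [ 21.74979865  16.92363937  -2.46885191 116.0485289    0.71501571
  47.26836612 -70.62309832] [-0.72052327  6.20085358 -2.88618667]
```

View pics/w1.png

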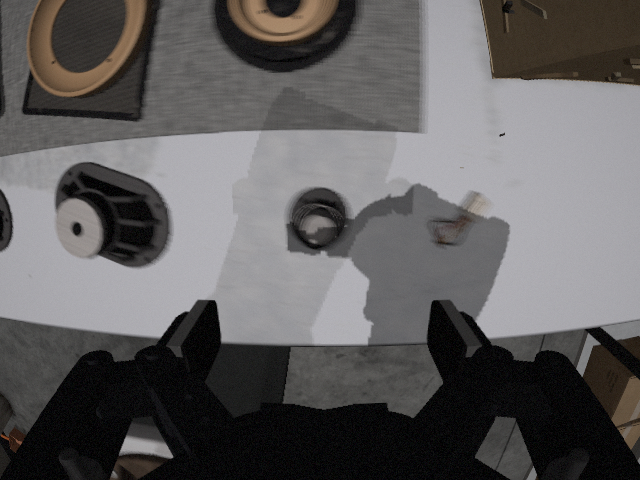

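The wrist view is blurred because the arm was still settling. The tweeter is at (318,220), the oblong speaker at (95,215) and the plug at (460,225). I'll let it settle, then measure from the wrist depth.

Request:
servo_tool(steps="0 0 0 0; 0 0 0 0; 0 0 0 0; 0 0 0 0; 0 0 0 0; 0 0 0 0; 0 0 0 0; 0 0 0 0")

```text
t: 2.15
tcp_pos: [426.3, -217.3, 151.4]
tool_rot: [180.0, -0.0, 0.1]
contact_force: [-0.2, 1.2, 0.3]
width: 85.5
grasp_force: 0.0
```

```bash
cat >> h.py <<'E'
def wcloud(s):
    z=s['z_map'];K=np.array(s['K']);v,u=np.mgrid[:480,:640]
    x=(u-K[0,2])/K[0,0];y=(v-K[1,2])/K[1,1];th=np.hypot(x,y)+1e-9;k=np.tan(th)/th
    W=(np.stack([x*k*z,y*k*z,z],-1)-s['t'])@s['R']; W[(z==0)|(th>1.2)]=np.nan; return W
def circ(P):
    # algebraic circle fit on convex-hull outline, with z given
    h=cv2.convexHull(P[:,:2].astype(np.float32))[:,0].astype(float)
    a=np.c_[2*h,np.ones(len(h))];s=np.linalg.lstsq(a,(h**2).sum(1),rcond=None)[0]
    return s[:2].round(1),(2*np.sqrt(s[2]+s[0]**2+s[1]**2)).round(1)
def band(A,c,rad,lo,hi):
    P=A.reshape(-1,3);return P[(np.hypot(P[:,0]-c[0],P[:,1]-c[1])<rad)&(P[:,2]>lo)&(P[:,2]<hi)]
def rep(A,c,rad,lo,hi,n):
    P=band(A,c,rad,lo,hi)
    if len(P)<20: print(n,'few',len(P)); return
    e=cv2.minAreaRect(P[:,:2].astype(np.float32))
    print(n,len(P),'z',np.median(P[:,2]).round(1),'circ',*circ(P),'rect',np.round(e[0],1),np.round(e[1],1),round(e[2],1))
E
cat > w.py <<'E'
from h import *
s=snap('wrist');A=wcloud(s);t=robot.get_state();print(t['t'],t['tcp_pos'],t['tool_rot'])
for n,c,z in(('L',(436,312),52),('S',(438,154),46),('O',(435,-24),52),('T',(431,-216),40)):
    rep(A,c,45,z-3,z+5,n+'top'); rep(A,c,80,2.6,12,n+'flange')
for n,c,z,r in(('sL',(612,-10),20,80),('sO',(618,176),28,90),('sS',(616,357),25,65),('sT',(607,-188),25,50)): rep(A,c,r,z-2.5,z+6,n)
rep(A,(447,507),70,20,30,'tape')
E
python3 w.py
```

```text
2.2 [ 426.30458469 -217.29148496  151.4054151 ] [ 1.79992224e+02 -9.72683794e-03  7.42797921e-02]
Ltop few 0
Lflange few 0
Stop few 0
Sflange 572 z 5.6 circ [440.3 144.3] 143.2 rect [429.8 108.3] [ 63.4 151.1] 76.7
Otop 2328 z 52.8 circ [437.2 -21.7] 51.8 rect [437.5 -21.7] [50.3 51.3] 58.8
Oflange 4251 z 5.8 circ [438.1 -23.7] 153.9 rect [438.9 -25.5] [148.1 151.8] 49.6
Ttop 1496 z 40.7 circ [ 432.1 -213.1] 31.6 rect [ 432.4 -213.3] [31.  31.6] 15.8
Tflange 1925 z 5.1 circ [ 438.2 -213.5] 145.8 rect [ 437.5 -213.3] [133.6 149.5] 70.0
sL 1417 z 20.1 circ [612.1  -6.7] 133.5 rect [590.6  -0.8] [135.   88.1] 75.4
sO few 0
sS few 0
sT 965 z 25.2 circ [ 607.  -186.1] 77.5 rect [ 584.6 -184.8] [76.  32.6] 87.3
tape few 0
```

Request:
servo_tool(steps="0.3 -0.2 2.5 0; 0.3 -0.2 2.5 0; 0 0 2.5 0; 0 0 2.5 0; 0 0 2 0; 0 0 1.2 0; 0 0 0.5 0; 0 0 0 0")

```text
t: 2.87
tcp_pos: [431.7, -212.8, 13.4]
tool_rot: [-180.0, 0.1, 0.1]
contact_force: [-0.0, 0.3, 0.3]
width: 85.4
grasp_force: 0.0
```

Request:
servo_tool(steps="0 0 0 0; 0 0 0 0; 0 0 0 0; 0 0 0 0; 0 0 0 0; 0 0 0 0; 0 0 0 0; 0 0 0 0", jaw=1)

```text
t: 3.53
tcp_pos: [432.8, -213.3, 15.2]
tool_rot: [180.0, -0.1, 0.1]
contact_force: [-1.3, -0.1, 8.2]
width: 30.6
grasp_force: 48.8
```

Request:
servo_tool(steps="0 0 0 0; 0 0 0 0; 0 0 0 0; 0 0 -0.5 0; 0 0 -1.5 0; 0 0 -2 0; 0 0 -2 0; 0 0 -2 0")

```text
t: 4.2
tcp_pos: [432.0, -212.9, 95.5]
tool_rot: [-180.0, 0.0, 0.1]
contact_force: [0.3, -0.3, -0.9]
width: 30.4
grasp_force: 49.6
```

Request:
servo_tool(steps="1.5 -0.4 0 0; 2 -0.5 0 0; 2 -0.5 0 0; 2 -0.5 0 0; 2 -0.5 0 0; 1.5 -0.2 0 0; 0 0 0 0; 0 0 0 0")

```text
t: 4.87
tcp_pos: [542.6, -186.4, 94.4]
tool_rot: [-180.0, 0.0, 0.2]
contact_force: [-0.5, -0.8, -2.9]
width: 30.5
grasp_force: 49.6
```

```bash
python3 - <<'E'
from h import *
import subprocess
for _ in range(3): s=snap('wrist')
A=wcloud(s);t=robot.get_state();print(t['tcp_pos'],t['tool_rot'])
rep(A,(607,-187),50,22.5,29,'sT'); rep(A,(612,-10),80,17.5,23,'sL'); rep(A,(435,-24),45,49,56,'O')
B=band(A,t['tcp_pos'][:2],60,t['tcp_pos'][2]-20,t['tcp_pos'][2]+5); print('held',len(B),B.min(0),B.max(0))
c=A[...,2].copy(); c[A[...,0]<450]=0; 
cv2.imwrite('pics/w2.png',s['img'][...,::-1])
E
```

```text
[ 541.15875569 -187.23948676   94.31453595] [1.79992973e+02 5.64787905e-02 5.75171290e-02]
sT 3974 z 25.2 circ [ 607.7 -186.1] 78.0 rect [ 607.5 -185.9] [77.3 77.9] 2.6
sL 3696 z 20.2 circ [613.   -6.6] 133.9 rect [612.8  -6.6] [132.8 134.3] 37.5
O 872 z 52.8 circ [439. -20.] 48.6 rect [449.6 -12.2] [21.5 49.1] 34.4
held 3482 [ 542.57765836 -210.10723615   79.9015104 ] [ 565.31253664 -161.18199162   99.30583954]
```

View pics/w2.png

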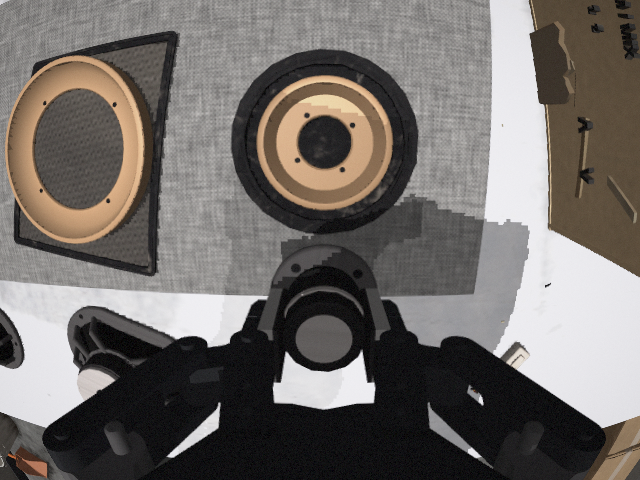

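The picture shows the held tweeter at (325,335), level in the jaws, and its ring clear ahead at (325,142). Next I move over the ring and lower.

Request:
servo_tool(steps="1.2 0 0 0; 1.5 0 0 0; 1.5 0 0 0; 1.5 0 0 0; 1.0 0 1.0 0; 0 0 1.5 0; 0 0 1.5 0; 0 0 0 0")

```text
t: 5.68
tcp_pos: [606.5, -186.5, 50.8]
tool_rot: [-179.9, 0.3, 0.1]
contact_force: [-1.1, -0.3, -2.5]
width: 30.4
grasp_force: 49.6
```

Request:
servo_tool(steps="0 0 0 0; 0 0 1.0 0; 0 0 1.0 0; 0 0 0.4 0; 0 0 0.3 0; 0 0 0 0; 0 0 0 0; 0 0 0 0")

```text
t: 6.35
tcp_pos: [608.9, -186.7, 28.3]
tool_rot: [180.0, 0.0, 0.1]
contact_force: [-5.5, 1.8, 11.2]
width: 30.4
grasp_force: 50.8
```

Request:
servo_tool(steps="0 0 0 0; 0 0 0 0; 0 0 0 0; 0 0 0 0; 0 0 0 0; 0 0 -1 0; 0 0 -2 0; 0 0 -2 0", jaw=-1)

```text
t: 7.02
tcp_pos: [608.7, -186.6, 77.8]
tool_rot: [-180.0, 0.1, 0.1]
contact_force: [-0.1, 0.8, 0.2]
width: 85.0
grasp_force: 0.0
```

Request:
servo_tool(steps="0 0 -2 0; -2.5 -1.5 -2.5 0; -3 -3 -2.5 0; -3 -3 -2 0; -3 -3 0 0; -3 -3 0 0; 0 -1 0 0; 0 0 0 0")

```text
t: 7.68
tcp_pos: [471.8, -48.0, 162.3]
tool_rot: [-179.9, -0.0, 0.4]
contact_force: [0.4, -0.1, 0.1]
width: 85.6
grasp_force: 0.0
```

```bash
python3 - <<'E'
from h import *
for _ in range(4): s=snap('wrist')
A=wcloud(s);t=robot.get_state();print(t['t'],t['tcp_pos'],t['tool_rot'],t['joints'])
rep(A,(607,-187),50,22.5,29,'sT');rep(A,(607,-187),30,49,59,'Tplaced'); rep(A,(612,-10),80,17.5,23,'sL'); rep(A,(435,-24),45,49,56,'O')
rep(A,(438,154),45,43,49,'S');rep(A,(436,312),45,49,56,'L');rep(A,(618,176),90,25.5,32,'sO')
cv2.imwrite('pics/w3.png',s['img'][...,::-1])
E
```

```text
7.8833 [474.0124112  -52.11835086 161.53069438] [ 1.79972736e+02 -4.92565969e-02  2.37045432e-02] [  3.32265094  15.94549652  -4.27940948 115.09991729   1.59449558
  48.95888304 -91.81507185]
sT 1918 z 25.1 circ [ 607.6 -186. ] 78.5 rect [ 607.6 -185.8] [77.9 78.2] 43.8
Tplaced 1244 z 53.5 circ [ 607.6 -184.9] 31.7 rect [ 607.8 -185. ] [31.5 31.1] 82.0
sL 2709 z 20.2 circ [612.5  -6. ] 133.7 rect [601.   -5.1] [134.2 110.4] 86.4
O 3265 z 52.8 circ [437.7 -20.4] 51.0 rect [438.2 -20.5] [50.6 50.3] 34.8
S 1222 z 46.8 circ [438.8 156.7] 41.2 rect [438.4 157.1] [40.4 41.5] 14.6
L few 0
sO 2058 z 28.1 circ [617.1 180.1] 143.2 rect [618.  178.7] [156.4 113.4] 7.6
```

View pics/w3.png

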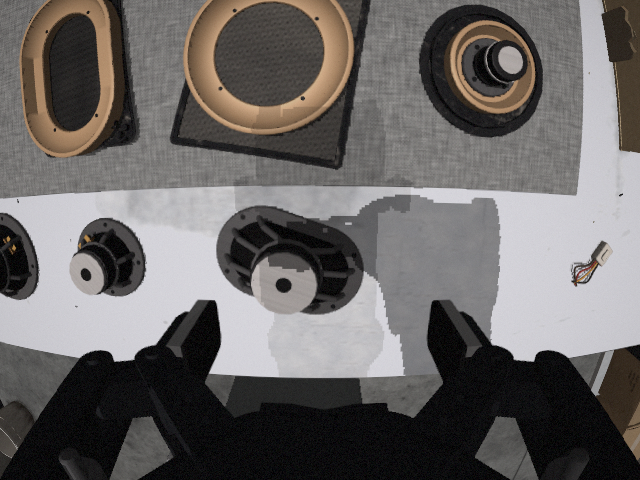

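The tweeter is seated, with its can at (508,58) inside its ring and about 1 mm off centre. The oblong speaker is at (290,260). Next I measure its heading.

```bash
cat > ov.py <<'E'
from h import *
def oblong(s,c,z,rad,lo,hi,n,dark=None):
    A=wcloud(s); m=(np.hypot(A[...,0]-c[0],A[...,1]-c[1])<rad)&(A[...,2]>lo)&(A[...,2]<hi)
    if dark: m&=s['img'].max(-1)<dark
    cs,_=cv2.findContours(m.astype(np.uint8),cv2.RETR_EXTERNAL,cv2.CHAIN_APPROX_NONE); k=max(cs,key=cv2.contourArea)[:,0]
    P=A[k[:,1],k[:,0],:2]; h=cv2.convexHull(P.astype(np.float32)); 
    e=cv2.minAreaRect(h); b=cv2.boxPoints(e); i=0 if np.hypot(*(b[1]-b[0]))>np.hypot(*(b[2]-b[1])) else 1
    d=b[i+1]-b[i]; print(n,'c',np.round(e[0],1),'size',np.round(e[1],1),'long axis deg',np.degrees(np.arctan2(d[1],d[0])).round(1)%180)
E
python3 - <<'E'
from ov import *
s=snap('wrist')
oblong(s,(438,-21),5,75,3.8,60,'spkO'); oblong(s,(438,-21),5,75,3.8,60,'spkO dark',120)
oblong(s,(618,178),28,95,25.5,33,'ringO'); print(robot.get_state()['tcp_pos'])
E
```

```text
spkO c [437.  -20.5] size [131.7  84.3] long axis deg 70.0
spkO dark c [437.4 -20.6] size [130.7  83.7] long axis deg 70.5
ringO c [617.9 178.3] size [156.1 113.2] long axis deg 7.0
[473.89316218 -52.22767474 161.331004  ]
```

Request:
servo_tool(steps="-1.2 -1.0 0 0; -1.2 -1.0 0 0; -1.2 -1.0 0 0; 0 0 0 -0.117; 0 0 0 -0.117; 0 0 0 -0.117; 0 0 0 -0.117; 0 0 0 -0.117")

```text
t: 8.6
tcp_pos: [437.6, -22.0, 161.1]
tool_rot: [-180.0, 0.0, 33.8]
contact_force: [0.3, 0.1, -0.1]
width: 85.7
grasp_force: 0.0
```

Request:
servo_tool(steps="0 0 0 -0.117; 0 0 0 -0.117; 0 0 0 -0.117; 0 0 1.5 -0.117; 0 0 2.0 -0.11; 0 0 2 0; 0 0 0 0; 0 0 0 0")

```text
t: 9.27
tcp_pos: [436.7, -21.8, 105.7]
tool_rot: [-179.9, 0.1, 66.6]
contact_force: [0.3, -0.4, 0.3]
width: 85.6
grasp_force: 0.0
```

Request:
servo_tool(steps="0 0 1.5 0; 0 0 2 0; 0 0 2 0; 0 0 1.5 0; 0 0 0.8 0; 0 0 0.3 0; 0 0 0 0; 0 0 0 0")

```text
t: 9.93
tcp_pos: [437.8, -21.2, 26.1]
tool_rot: [179.9, -0.0, 66.7]
contact_force: [0.2, 1.2, -0.1]
width: 85.6
grasp_force: 0.0
```

Request:
servo_tool(steps="0 0 0 0; 0 0 0 0; 0 0 0 0; 0 0 0 0; 0 0 0 0; 0 0 0 0; 0 0 0 0; 0 0 0 0", jaw=1, newtons=70)

```text
t: 10.6
tcp_pos: [437.3, -21.1, 26.2]
tool_rot: [179.9, -0.0, 66.7]
contact_force: [-2.4, 0.1, 12.6]
width: 52.3
grasp_force: 70.8
```

Request:
servo_tool(steps="0 0 0 0; 0 0 0 0; 0 0 -0.3 0; 0 0 -1 0; 0 0 -2 0; 0 0 -2 0; 0 0 -2 0; 0 0 -1.5 0")

```text
t: 11.27
tcp_pos: [436.7, -21.1, 114.5]
tool_rot: [-180.0, -0.0, 66.7]
contact_force: [0.4, 0.1, -5.2]
width: 51.9
grasp_force: 74.8
```

Request:
servo_tool(steps="0 0 0 0.117; 0 0 0 0.117; 0 0 0 0.117; 0 0 0 0.117; 0 0 0 0.117; 0 0 0 0.117; 0 0 0 0.117; 0 0 0 0.117")

```text
t: 11.93
tcp_pos: [436.3, -21.1, 113.0]
tool_rot: [-180.0, 0.1, 12.8]
contact_force: [-0.5, -0.0, -5.8]
width: 52.2
grasp_force: 74.8
```

Request:
servo_tool(steps="0 0 0 0.117; 0.9 -1.7 0 0.047; 1.8 -3.0 0 0; 1.8 -3.0 0 0; 1.8 -3.0 0 0; 1.8 -3.0 0 0; 1.8 -3.0 0 0; 1.5 -2.4 0 0")

```text
t: 12.6
tcp_pos: [537.7, 180.1, 112.9]
tool_rot: [-180.0, 0.0, 3.8]
contact_force: [-0.5, -0.5, -5.6]
width: 52.2
grasp_force: 74.9
```

Request:
servo_tool(steps="0 0 0 0; 0 0 0 0; 0 0 0 0; 0 0 0 0; 0 0 0 0; 0 0 0 0; 0 0 0 0; 0 0 0 0")

```text
t: 13.27
tcp_pos: [537.6, 176.8, 113.4]
tool_rot: [180.0, -0.0, 3.7]
contact_force: [-1.2, -0.3, -5.2]
width: 52.2
grasp_force: 75.0
```

```bash
python3 - <<'E'
from ov import *
s=snap('wrist');A=wcloud(s);t=robot.get_state();print(t['tcp_pos'],t['tool_rot'])
oblong(s,(618,178),28,95,25.5,33,'ringO')
rep(A,(616,357),65,22.5,29,'sS')
c=t['tcp_pos']; oblong(s,c[:2],5,85,c[2]-27,c[2]-15,'held')
P=band(A,c[:2],85,c[2]-27,c[2]-17); i=P[:,0]>c[0]+40; print(P[i].max(0),P[i].min(0), np.mean(P[i][P[i][:,0]>P[:,0].max()-1],0),np.median(P[i],0))
cv2.imwrite('pics/w4.png',s['img'][...,::-1])
E
```

```text
[537.59502354 176.96177574 113.32971306] [ 1.79997647e+02 -5.46156573e-03  3.68616141e+00]
ringO c [629.7 180. ] size [132.2 114.6] long axis deg 4.2
sS 2798 z 25.2 circ [616.6 359.7] 108.3 rect [616.5 359.4] [107.8 107.8] 8.7
held c [567.1 180.5] size [70.2 85.4] long axis deg 93.2
[602.23581084 218.98345202  96.32799365] [577.60116338 143.14072113  88.71740082] [601.67741231 180.8495215   91.39886177] [589.40230874 181.47201722  92.68616495]
```

View pics/w4.png

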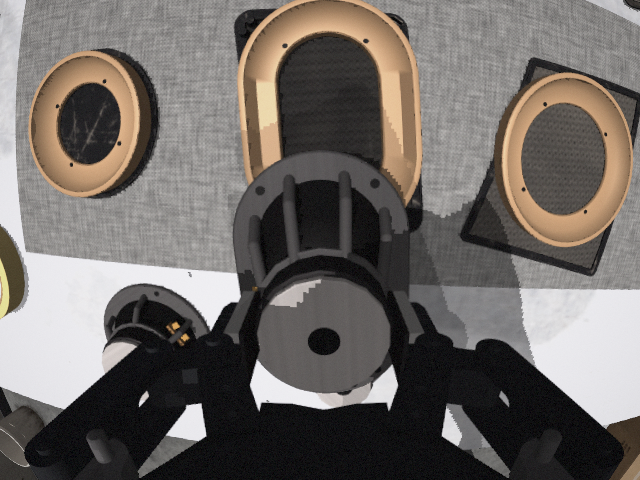

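The picture shows the held oblong speaker at (322,330), lined up to within a few degrees of its ring at (328,100).

Request:
servo_tool(steps="1.3 0.08 0 -0.03; 1.7 0.1 0 0; 1.7 0.1 0 0; 1.7 0.1 0 0; 1.7 0.1 0 0; 0 0 1.0 0; 0 0 1.5 0; 0 0 1.5 0")

```text
t: 13.98
tcp_pos: [618.9, 179.7, 72.7]
tool_rot: [-180.0, -0.0, 5.4]
contact_force: [-0.6, 0.2, -5.6]
width: 52.1
grasp_force: 75.1
```

Request:
servo_tool(steps="0 0 1.0 0; 0 0 0.8 0; 0 0 0.5 0; 0 0 0.4 0; 0 0 0.3 0; 0 0 0 0; 0 0 0 0; 0 0 0 0")

```text
t: 14.65
tcp_pos: [619.1, 179.9, 43.8]
tool_rot: [-180.0, -0.0, 5.4]
contact_force: [-0.9, 0.0, -6.4]
width: 52.3
grasp_force: 75.1
```

Request:
servo_tool(steps="0 0.1 0 0; 0 0.1 0 0; 0 0 0.1 0; 0 0 0.1 0; 0 0 0.1 0; 0 0 0 0; 0 0 0 0; 0 0 0 0")

```text
t: 15.32
tcp_pos: [619.3, 177.4, 42.3]
tool_rot: [180.0, -0.1, 5.4]
contact_force: [-7.4, -2.9, 14.5]
width: 52.3
grasp_force: 77.6
```

Request:
servo_tool(steps="0 0 0 0; 0 0 0 0; 0 0 0 0; 0 0 0 0; 0 0 0 0; 0 0 -1 0; 0 0 -2 0; 0 0 -2 0", jaw=-1)

```text
t: 15.98
tcp_pos: [618.3, 177.6, 90.7]
tool_rot: [180.0, 0.1, 5.4]
contact_force: [0.6, -0.2, -0.1]
width: 85.5
grasp_force: 0.0
```

Request:
servo_tool(steps="-1.5 0 -2.5 0; -3 0 -2.5 0; -3 0.5 -2 0.095; -3 0.5 0 0; -3 0.5 0 0; -2 0.3 0 0; 0 0 0 0; 0 0 0 0")

```text
t: 16.65
tcp_pos: [464.3, 152.8, 161.2]
tool_rot: [-180.0, -0.1, 0.0]
contact_force: [1.2, 0.5, 0.4]
width: 85.4
grasp_force: 0.0
```

```bash
python3 - <<'E'
from ov import *
for _ in range(4): s=snap('wrist')
A=wcloud(s);t=robot.get_state();print(t['t'],t['tcp_pos'],t['tool_rot'])
oblong(s,(618,178),28,95,25.5,33,'ringO');rep(A,(618,178),40,63,75,'Oplaced')
P=band(A,(618,178),75,17,24.5);print('flange z',np.median(P[:,2]),len(P))
oblong(s,(618,178),28,69,18,24,'flangeO',110)
rep(A,(438,154),45,43,49,'S');rep(A,(436,312),45,49,56,'L');rep(A,(616,357),65,22.5,29,'sS')
cv2.imwrite('pics/w5.png',s['img'][...,::-1])
E
```

```text
16.85 [465.81303829 152.90503154 160.39818242] [-1.79987550e+02 -4.38198159e-02 -3.29846884e-02]
ringO c [592.5 180.8] size [120.6 104.2] long axis deg 87.4
Oplaced 3589 z 68.4 circ [617.2 178.5] 52.1 rect [609.8 178.9] [53.2 36.5] 88.9
flange z 21.43095489040561 6248
flangeO c [603.6 176.4] size [102.9  83.6] long axis deg 8.8
S 2137 z 46.7 circ [439.  157.8] 41.6 rect [439.4 158.5] [41.  41.5] 88.2
L 2948 z 52.8 circ [436.2 315.9] 57.8 rect [436.  316.2] [57.1 56.2] 11.2
sS 1956 z 25.2 circ [616.3 359.7] 108.3 rect [616.2 359.4] [107.8 108.4] 68.9
```

View pics/w5.png

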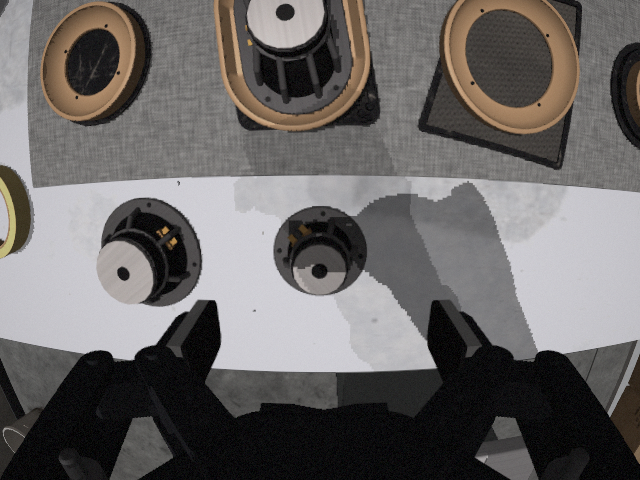

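The oblong speaker is seated, with its magnet at (285,22) and the flange flat at z≈21. Next is the small round speaker at (320,265).

Request:
servo_tool(steps="-1.0 -0.2 1 0; -1.0 -0.2 2 0; -0.7 0 2.5 0; 0 0 2.5 0; 0 0 2.5 0; 0 0 2 0; 0 0 0.8 0; 0 0 0.3 0")

```text
t: 17.52
tcp_pos: [437.4, 156.4, 22.8]
tool_rot: [179.9, 0.1, -0.0]
contact_force: [-0.1, 0.5, 0.0]
width: 85.3
grasp_force: 0.0
```

Request:
servo_tool(steps="0 0 0 0; 0 0 0 0; 0 0 0 0; 0 0 0 0; 0 0 0 0; 0 0 0 0; 0 0 0 0; 0 0 0 0", jaw=1)

```text
t: 18.18
tcp_pos: [438.6, 156.9, 25.7]
tool_rot: [-180.0, -0.1, -0.0]
contact_force: [-2.4, -1.7, 10.4]
width: 41.9
grasp_force: 69.5
```

Request:
servo_tool(steps="0 0 0 0; 0 0 0 0; 0 0 -0.3 0; 0 0 -1 0; 0 0 -2 0; 0 0 -2 0; 0 0 -2 0; 0 0 -2 0")

```text
t: 18.85
tcp_pos: [437.3, 156.5, 118.5]
tool_rot: [180.0, 0.0, -0.0]
contact_force: [0.8, -0.7, -3.3]
width: 41.8
grasp_force: 71.5
```

Request:
servo_tool(steps="0.8 -1.5 0 0; 1.7 -3.1 0 0; 1.7 -3.1 0 0; 1.7 -3.1 0 0; 1.7 -3.1 0 0; 1.7 -3.1 0 0; 1.5 -3.1 0 0; 0 0 0 0")

```text
t: 19.52
tcp_pos: [546.6, 365.4, 117.5]
tool_rot: [-179.7, -0.1, 0.3]
contact_force: [-1.0, 1.6, -3.2]
width: 42.1
grasp_force: 71.8
```

Request:
servo_tool(steps="0 0 0 0; 0 0 0 0; 0 0 0 0; 0 0 0 0; 0 0 0 0; 0 0 0 0; 0 0 0 0; 0 0 0 0")

```text
t: 20.18
tcp_pos: [545.8, 357.5, 117.4]
tool_rot: [-180.0, -0.0, -0.0]
contact_force: [1.1, 0.1, -1.9]
width: 41.4
grasp_force: 71.8
```

```bash
python3 - <<'E'
from ov import *
s=snap('wrist');A=wcloud(s);t=robot.get_state();c=t['tcp_pos'];print(c,t['tool_rot'])
rep(A,(616,359),65,22.5,29,'sS')
P=band(A,c[:2],85,c[2]-30,c[2]-15); P=P[P[:,0]>c[0]+15]; print('held front x',P[:,0].max(),'y range',P[:,1].min(),P[:,1].max(),circ(P[np.hypot(*(P[:,:2]-c[:2]-[0,1]).T)>34]))
E
```

```text
[545.74867452 357.52075791 117.25575321] [ 1.79997595e+02  1.16892918e-04 -2.31942685e-02]
sS 4024 z 25.2 circ [616.5 360.1] 108.1 rect [618.8 360.2] [103.  107.7] 0.9
held front x 585.3572592215579 y range 321.9990373757637 395.17128505423864 (array([546.4, 358.5]), np.float64(78.4))
```

Request:
servo_tool(steps="1.3 0 0 0; 1.6 0 0 0; 1.6 -0.15 0 0; 1.6 0 0 0; 1.0 0 1.0 0; 0 0 1.5 0; 0 0 1.5 0; 0 0 1.5 0")

```text
t: 20.9
tcp_pos: [616.5, 358.9, 60.6]
tool_rot: [180.0, 0.0, -0.0]
contact_force: [-0.2, -0.3, -4.0]
width: 41.7
grasp_force: 71.8
```

Request:
servo_tool(steps="0 0 1.0 0; 0 0 0.7 0; 0 0 0.4 0; 0 0 0.2 0; 0 0 0.1 0; 0 0 0.1 0; 0 0 0 0; 0 0 0 0")

```text
t: 21.57
tcp_pos: [617.3, 359.5, 38.8]
tool_rot: [-179.9, -0.1, -0.0]
contact_force: [-2.9, -2.9, 7.5]
width: 41.6
grasp_force: 72.8
```

Request:
servo_tool(steps="0 0 0 0; 0 0 0 0; 0 0 0 0; 0 0 0 0; 0 0 0 0; 0 0 -1 0; 0 0 -2 0; 0 0 -2 0", jaw=-1)

```text
t: 22.23
tcp_pos: [616.3, 358.9, 87.6]
tool_rot: [179.9, 0.1, -0.0]
contact_force: [0.6, 0.0, 0.5]
width: 85.5
grasp_force: 0.0
```

Request:
servo_tool(steps="-1.5 0 -2.5 0; -3 0.8 -2.5 0; -3 0.8 -2 0; -3 0.8 0 0; -3 0.9 0 0; -1.5 0.7 0 0; 0 0 0 0; 0 0 0 0")

```text
t: 22.9
tcp_pos: [466.6, 319.3, 158.4]
tool_rot: [-180.0, -0.1, 0.0]
contact_force: [1.3, -0.3, 1.4]
width: 85.4
grasp_force: 0.0
```

```bash
python3 - <<'E'
from ov import *
for _ in range(4): s=snap('wrist')
A=wcloud(s);t=robot.get_state();print(t['t'],t['tcp_pos'],t['tool_rot'])
rep(A,(616,359),65,22.5,29,'sS');rep(A,(616,359),40,55,64,'Splaced')
rep(A,(436,312),45,49,56,'L');rep(A,(618,178),40,63,75,'Oplaced');rep(A,(447,507),70,20,30,'tape')
cv2.imwrite('pics/w6.png',s['img'][...,::-1])
E
```

```text
23.1 [467.8396019  319.45091642 157.3362268 ] [-1.79981681e+02 -3.98932396e-02 -5.45960514e-02]
sS 2544 z 25.2 circ [615.5 360.1] 106.7 rect [604.3 361.1] [108.1  84.1] 86.5
Splaced 2665 z 59.5 circ [616.1 360.6] 42.3 rect [614.1 361.1] [43.2 37.5] 88.6
L 4326 z 52.7 circ [436.4 316.8] 57.2 rect [436.2 316.2] [55.8 56.9] 89.3
Oplaced 3476 z 68.3 circ [617.5 179.9] 52.6 rect [617.4 180.5] [51.6 52. ] 73.2
tape 2666 z 25.6 circ [480.5 514. ] 95.4 rect [472.5 512.5] [ 75.3 102.1] 12.4
```

View pics/w6.png

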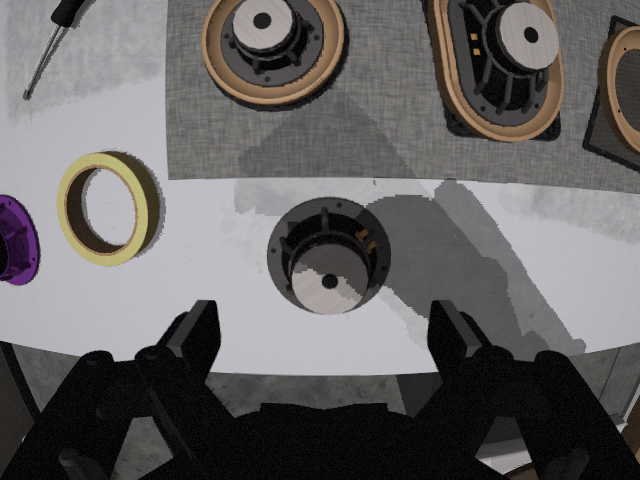

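The small speaker is seated, with its magnet at (262,25) in the ring. The tape is untouched at (105,210). Next is the large speaker at (330,260), which is black and not the purple one at the left edge.

Request:
servo_tool(steps="-1.1 0.2 1 0; -1.1 0.2 2 0; -0.9 0 2.5 0; 0 0 2.5 0; 0 0 2.5 0; 0 0 1.8 0; 0 0 0.8 0; 0 0 0.3 0")

```text
t: 23.77
tcp_pos: [435.6, 314.8, 21.6]
tool_rot: [179.9, 0.1, -0.0]
contact_force: [-0.1, 0.7, 0.3]
width: 85.2
grasp_force: 0.0
```

Request:
servo_tool(steps="0 0 0 0; 0 0 0 0; 0 0 0 0; 0 0 0 0; 0 0 0 0; 0 0 0 0; 0 0 0 0; 0 0 0 0", jaw=1)

```text
t: 24.43
tcp_pos: [436.6, 315.6, 24.7]
tool_rot: [-179.9, -0.1, -0.0]
contact_force: [-1.2, -1.3, 6.5]
width: 57.8
grasp_force: 75.6
```

Request:
servo_tool(steps="0 0 0 0; 0 0 0 0; 0 0 -0.3 0; 0 0 -1 0; 0 0 -2 0; 0 0 -2 0; 0 0 -2 0; 0 0 -2 0")

```text
t: 25.1
tcp_pos: [435.3, 314.9, 117.7]
tool_rot: [180.0, 0.0, -0.0]
contact_force: [-0.4, -0.2, -6.2]
width: 58.0
grasp_force: 76.7
```

Request:
servo_tool(steps="0.4 1.5 0 0; 0.9 3.0 0 0; 0.9 3.0 0 0; 0.9 3.0 0 0; 0.9 3.0 0 0; 0.9 3.0 0 0; 0.9 3.0 0 0; 0.9 3.0 0 0")

```text
t: 25.77
tcp_pos: [502.6, 88.7, 116.9]
tool_rot: [-180.0, -0.0, -0.0]
contact_force: [0.6, 0.5, -6.4]
width: 58.0
grasp_force: 76.8
```

Request:
servo_tool(steps="0.9 3.0 0 0; 0.9 3.0 0 0; 0.9 2.5 0 0; 0 1.3 0 0; 0 0 0 0; 0 0 0 0; 0 0 0 0; 0 0 0 0")

```text
t: 26.43
tcp_pos: [529.4, -6.5, 116.4]
tool_rot: [-180.0, 0.0, 0.1]
contact_force: [-0.2, 0.5, -5.8]
width: 58.3
grasp_force: 76.9
```

Request:
servo_tool(steps="0 0 0 0; 0 0 0 0; 0 0 0 0; 0 0 0 0; 0 0 0 0; 0 0 0 0; 0 0 0 0; 0 0 0 0")

```text
t: 27.1
tcp_pos: [529.6, -7.8, 116.2]
tool_rot: [180.0, 0.0, -0.0]
contact_force: [0.4, -0.1, -6.0]
width: 57.8
grasp_force: 76.9
```

```bash
python3 - <<'E'
from ov import *
s=snap('wrist');A=wcloud(s);t=robot.get_state();c=t['tcp_pos'];print(c,t['tool_rot'])
rep(A,(613,-7),80,17.5,23.5,'sL')
P=band(A,c[:2],85,c[2]-30,c[2]-15); P=P[P[:,0]>c[0]+15]; print('held front x',P[:,0].max(),'y range',P[:,1].min(),P[:,1].max(),circ(P[np.hypot(*(P[:,:2]-c[:2]-[0,1]).T)>46]))
E
```

```text
[529.65474791  -7.87785121 116.22037678] [ 1.79997219e+02  1.12573583e-03 -2.14949476e-02]
sL 4293 z 20.2 circ [613.   -5.9] 134.0 rect [620.1  -6. ] [118.8 134.3] 0.4
held front x 581.6994217447202 y range -56.58248864545025 43.8222555681621 (array([530.7,  -6.3]), np.float64(102.6))
```

Request:
servo_tool(steps="1.4 0 0 0; 1.7 -0.05 0 0; 1.7 0 0 0; 1.7 0 0 0; 1.8 0 1.0 0; 0 0 1.5 0; 0 0 1.5 0; 0 0 1.5 0")

```text
t: 27.82
tcp_pos: [612.9, -7.4, 60.4]
tool_rot: [180.0, -0.0, -0.0]
contact_force: [0.0, 0.5, -5.8]
width: 58.1
grasp_force: 76.9
```

Request:
servo_tool(steps="0 0 1.2 0; 0 0 0.8 0; 0 0 0.5 0; 0 0 0.2 0; 0 0 0.2 0; 0 0 0.1 0; 0 0 0 0; 0 0 0 0")

```text
t: 28.48
tcp_pos: [613.2, -7.4, 32.7]
tool_rot: [-180.0, -0.1, -0.0]
contact_force: [-5.1, -1.3, 6.7]
width: 58.3
grasp_force: 78.1
```

Request:
servo_tool(steps="0 0 0 0; 0 0 0 0; 0 0 0 0; 0 0 0 0; 0 0 0 0; 0 0 -1 0; 0 0 -2 0; 0 0 -2 0", jaw=-1)

```text
t: 29.15
tcp_pos: [612.1, -7.4, 81.8]
tool_rot: [180.0, 0.1, -0.0]
contact_force: [0.6, 0.7, 0.1]
width: 85.4
grasp_force: 0.0
```

Request:
servo_tool(steps="-1.5 0 -2.5 0; -3 0 -2.5 0; -3 0 -2.5 0; -3 0 -2 0; -3 0 0 0; -1.5 0 0 0; 0 0 0 0; 0 0 0 0")

```text
t: 29.82
tcp_pos: [462.7, -7.4, 177.3]
tool_rot: [-180.0, -0.1, -0.0]
contact_force: [0.2, 0.2, 0.3]
width: 85.4
grasp_force: 0.0
```

```bash
python3 - <<'E'
from ov import *
for _ in range(4): s=snap('wrist')
A=wcloud(s);t=robot.get_state();print(t['t'],t['tcp_pos'])
rep(A,(613,-7),80,17.5,23.5,'sL');rep(A,(613,-7),40,57,66,'Lplaced');rep(A,(607,-187),30,49,59,'Tplaced');rep(A,(618,178),40,63,75,'Oplaced')
s=snap('side');cv2.imwrite('pics/side1.png',cv2.resize(s['img'][130:440,230:440,::-1],(400,590)))
E
```

```text
30.0167 [463.70369475  -7.25045065 176.2507284 ]
sL 3056 z 20.2 circ [612.6  -5.8] 133.6 rect [598.4  -6.2] [134.3 104.4] 89.7
Lplaced 4403 z 60.6 circ [611.6  -5.9] 57.3 rect [608.1  -6.4] [58.  50.3] 90.0
Tplaced 952 z 53.4 circ [ 607.6 -184.4] 31.5 rect [ 607.6 -184.5] [31.1 31.1] 86.1
Oplaced 2646 z 68.5 circ [617.5 177.4] 52.5 rect [617.4 177.4] [51.4 52. ] 14.4
```

View pics/side1.png

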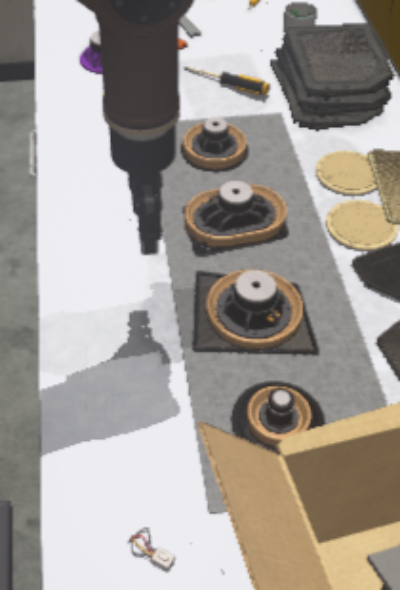

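All four speakers sit flat in their rings, with magnet tops at the right heights. The plug hasn't moved and the arm is clear, so I'll hand in.

```bash
python3 -c "
from cell import robot; print(robot.hand_in())"
```

```text
the job is handed in; nothing more can be done
None
```

All four speakers are set face-down in their own rings, within about 2 mm of centre by my last camera measurements; the tape roll and plug looked unmoved, and the job was handed in at about 30 s (no verdict was returned).

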